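# Home the microscope focus drive with the two-key chord

### The arm

A 6-joint arm with a two-finger parallel gripper is mounted at the origin on the work surface. World frame = base frame: x ahead of the robot, y to its left, z up, the work surface at z = 0. Lengths are in m, angles in rad, forces in N, time in s.
With the tool pointing down it reaches from about 0.325 to 0.85 m from the base axis. Payload 15.5 kg.
Tool frame: the origin (TCP) lies midway between the tips of the shut fingers; the grasp point (between the pads) lies 19 mm behind it; z points along the fingers, y is the direction in which the jaws open and shut (so a half turn about z gives the same grasp; the last joint's range is limited). The gripper opens to 91 mm and grips with 3 to 60 N. Pads are 32 mm wide; open, the fingers measure 118 mm over their backs; the gripper's body (76 mm by 178 mm) begins 60 mm behind the grasp point.
Start: joints at [1.036, 0.494, 1.345, -0, 1.302, -0.096], TCP at [0.266, 0.566, 0.214] pointing down, gripper open.
Joint ranges: [-2.91, 2.91], [-0.82, 2.16], [0.22, 2.67], [-1.22, 4.37], [0.12, 2.79], [-3.08, 3.08]. Speed limits (rad/s): [1.89, 1.89, 2.57, 3.01, 3.01, 3.01].

### API

Orientations are given as a rotation vector (axis times angle).
In Python, from cell import bot gives the robot as it stands. The module is installed in compiled form; this text tells all that it offers.
- The arm moves only by the shell command python3 -m jog 'ROWS' [FORCE]. ROWS is JSON, a list of rows, each a list of 7 numbers: the opening in per cent of the stroke, from 0 (shut) to 100 (fully open), then the shift along the world's x, y, z in m, then the turn, a rotation vector about the world's x, y, z in rad. In form: [[grip, tx, ty, tz, rx, ry, rz], ...]. A call has 1 to 8 rows; each row shifts and turns the commanded pose from where the row before left it; what a row does not reach is not made up. A row lasts 1/10 s, in which the tool goes at most 50 mm and 8.59 degrees, less where a joint would pass 70% of its speed; a pose out of reach is approached as far as the arm can. A call with a gripper value outside its range is refused whole. The fingers move at their own pace and stop on an object; FORCE is the grip in N (left out, the last holds). Time passes only in rows, so rows that do not move let the fingers close. It gives the time, the measured TCP pose, the force and the opening at its end, in the units of the state.
- bot.state(): the state, without advancing time (a new reading comes with each control period).
- bot.capture(name): name is "scene" or "top" or "wrist"; returns (picture, depth): 480x640x3 uint8, blue, green, red; 480x640 float32, m along the optical axis (not along the pixel's ray), 0 where there is no reading.
- bot.calibration(name): a dict with "intrinsics" (3x3 intrinsics, pixels), "rvec" (rotation vector, rad) and "tvec" (3), from world to camera coordinates, as OpenCV has them. Camera axes: x right, y down, z forward; pixel columns grow to the right and rows downward; lengths in m; the calibration is good to about 2 mm. A picture is of the moment at which its call begins: read the wrist's pose just before it. calibration takes no time and is no camera call; for the wrist camera it gives the pose at the moment of the call.
- bot.close_job(): hands the job in, once; it reports no verdict.
The state is a dict: "time": time; "qpos": joint angles; "qvel": joint speeds; "joint_efforts": joint torques, N m; "tcp_pos": TCP position; "tcp_rot": TCP orientation; "contact_force": force on the tool from outside, world axes, zero at the start; "ft_torque": the same for the moment, N m; "width": opening from 0.0 (shut) to 1.0 (fully open).
Only numpy, scipy, OpenCV 4.12 (cv2) and the standard library are available. Lean on these libraries where they do the work, as an engineer would, in place of code of your own. Each camera call takes 0.05 s, during which the arm holds its last target.

### The job

Send the microscope's focus drive to its home position from the white keypad on the bench: with one fingertip on each, press the two round keys right down together, keep both down for at least two seconds, then let both come up. After that, press the oblong confirm bar in front of them right down with a fingertip (without pushing the round keys), let it come up and move clear. Only press: do not grip, lift or shove the keypad, which stands loose on the bench, and leave the slide box, jar and objective beside it where they are.

Things in the scene. Friction and masses are not known exactly. Their poses are not given: they have to be found in the camera images.
- keypad: white keypad, loose on the bench, 110 mm (its x) by 130 mm (y), flat deck 26 mm above the bench, 0.9 kg, rubber feet. Origin: centre of its underside; z up, y from right to left key, -x its front (roughly to the robot, turned up to 0.6 rad). Black round keys at x 6, y +32 and -32 mm; black oblong bar at x -33, y 0. Flat grey trim strip behind the keys; only the three keys stand above the deck.
- key_left_top (a point): centre of the top face of the left round key (keypad +y): flat, 26 mm diameter, 12 mm above the deck (38 mm above the bench) when up; moves with the key
- key_right_top (a point): the same for the right round key (keypad -y)
- bar_top (a point): centre of the top face of the oblong confirm bar, 14 mm (keypad x) by 44 mm (keypad y), 10 mm above the deck (36 mm above the bench) when up; moves with the bar
- key_left (a joint): travel of the left round key in m: 0 up, 0.008 right down; springs back; about 1.2 N starts it and 4 N takes it right down
- key_right (a joint): the same for the right round key
- bar (a joint): travel of the confirm bar in m: 0 up, 0.006 right down; springs back; about 1 N starts it and 3.5 N takes it right down
- slide_box: bystander: closed grey and white slide box, 57 x 77 mm, 31 mm high, loose; origin at the centre of its underside
- jar: bystander: small amber specimen jar with black cap, 44 mm diameter, 55 mm high, loose; origin at the centre of its underside
- objective: bystander: spare steel microscope objective standing on end, 28 mm diameter, 44 mm high, loose; origin at the centre of its underside
- microscope: white microscope with black stage, fixed on the bench to the left of the keypad; base 200 mm (x) by 140 mm (y), 0.38 m high overall; its sloping eyepiece reaches 100 mm from the origin towards its -x. Origin at the centre of its underside
Mind the look-alikes: they are no part of the job. Leave any pink or purple look-alike of the keypad alone.

How it is judged:
On the way, in this order (a step that is already met when the one before it is completed fails the run):
1. both round keys are held right down together by the fingers for two seconds (value of joint each of key_left, key_right above 0.0055 m and contact force between the fingers and keypad above 2.5 N), for 1.9 s.
2. both round keys are let up (value of joint each of key_left, key_right, bar below 0.0015 m), for 0.1 s.
3. the confirm bar is pressed down by a finger, the round keys staying up (value of joint bar above 0.004 m and value of joint each of key_left, key_right below 0.0015 m and contact force between the fingers and keypad above 1 N), for 0.1 s.
At the end, for the whole second after the job is handed in: all three keys are up again (within 1.5 mm), the keypad stands flat and at rest within 20 mm of where it stood, and the slide box, jar and objective are at rest within 20 mm of where they stood (all of step 2 and distance of each of keypad, slide_box, jar, objective from where it was at the start of the episode below 0.02 m and linear speed of keypad below 0.01 m/s and angle between keypad's own z axis and vertical below 0.05 rad and linear speed of each of slide_box, jar, objective below 0.02 m/s); the robot touches nothing.
It fails at once if one round key is pressed right down while the other is still up ((value of joint key_left above 0.0055 m and value of joint key_right below 0.0015 m) or (value of joint key_right above 0.0055 m and value of joint key_left below 0.0015 m)).
It fails at once if the confirm bar is pressed together with a round key (value of joint bar above 0.003 m and value of joint any of key_left, key_right above 0.003 m).
It fails at once if the keypad is lifted, tipped or shoved more than 20 mm (height (world z) of keypad above 0.006 m or angle between keypad's own z axis and vertical above 0.12 rad or distance of keypad from where it was at the start of the episode above 0.02 m).
It fails at once if a bystander is lifted, knocked over or moved more than 20 mm (distance of any of slide_box, jar, objective from where it was at the start of the episode above 0.02 m or angle between any of slide_box, jar, objective's own z axis and vertical above 0.4 rad).
It also fails if it takes over 42 s, if anything falls off the work surface, if the arm or the gripper's body presses on something with over 40 N, if the wrist force passes 120 N, or if a joint passes its speed limit or range.

## Working session

There is one attempt and no reset: what is moved stays moved. The work goes in short steps, Python scripts to look and compute and a shell command to move; the robot and the scene stay as the last step left them, time stands still between calls to the robot, and variables do not carry over. Pictures are saved under pics/ and viewed, and the job is handed in when it is done.

```bash
mkdir -p pics
python3 - <<'E'
from cell import bot
import cv2
s=bot.state()
print(s)
for n in("scene","top"):
    p,d=bot.capture(n); cv2.imwrite(f"pics/{n}0.png",p)
    import numpy as np
    np.save(f"pics/{n}0.npy",d); c=bot.calibration(n); print(n,c)
E
```

```text
{'time': 0.0, 'qpos': array([ 1.03647277e+00,  4.94213108e-01,  1.34611487e+00,  1.48145459e-06,
        1.30248592e+00, -9.54634711e-02]), 'qvel': array([-0.00016383, -0.00290668, -0.00150769, -0.00046548,  0.00156537,
        0.00017305]), 'joint_efforts': array([ 1.43484463e-03, -8.78835082e+01, -3.81848466e+01,  7.07100844e-02,
        5.32530737e-02, -2.49742270e-04]), 'tcp_pos': array([0.26535508, 0.56546593, 0.21332516]), 'tcp_rot': array([-6.83758920e-01, -3.06589137e+00,  1.82307439e-03]), 'contact_force': array([-0.34784786,  0.06320552, -0.6669362 ]), 'ft_torque': array([ 0.06551037, -0.03096   ,  0.01902809]), 'width': 0.996761055599339}
scene {'intrinsics': array([[434.5822806 ,   0.        , 322.07517152],
       [  0.        , 434.5822806 , 240.64821665],
       [  0.        ,   0.        ,   1.        ]]), 'rvec': array([ 1.43088629,  2.08203312, -0.91140595]), 'tvec': array([ 0.14045648, -0.36188622,  1.38869435])}
top {'intrinsics': array([[443.51889707,   0.        , 321.47574882],
       [  0.        , 443.51889707, 241.79383617],
       [  0.        ,   0.        ,   1.        ]]), 'rvec': array([ 2.16910065, -2.15060447,  0.14514852]), 'tvec': array([0.06056439, 0.60314258, 0.95371601])}
```

View pics/scene0.png

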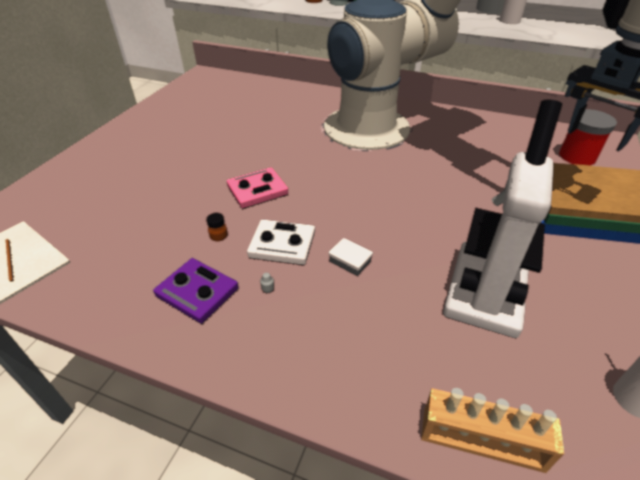

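View pics/top0.png

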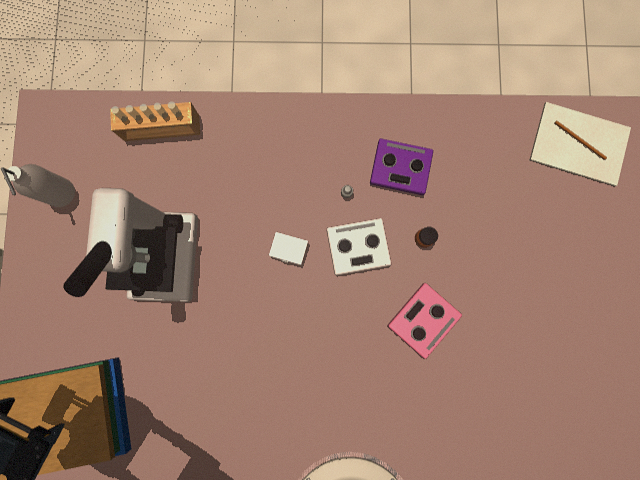

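The candidates in the top view are the white keypad (358,247), the purple one (402,167), the pink one (425,320) and the plain white slide box (288,249). I choose the white keypad with black keys at (345,246) and (372,241) and its bar at (362,260). Next I'll measure it and check the choice in a crop.

```bash
cat > h.py <<'E'
import numpy as np,cv2
def ray(c,u,v,z):
    K=c["intrinsics"];R=cv2.Rodrigues(np.array(c["rvec"]))[0];t=np.array(c["tvec"]).ravel()
    d=R.T@np.linalg.inv(K)@np.array([u,v,1.]);o=-R.T@t
    return o+d*(z-o[2])/d[2]
def blobs(img,box,thr=70,amin=20):
    x0,y0,x1,y1=box
    g=img[y0:y1,x0:x1].max(2)
    n,l,s,c=cv2.connectedComponentsWithStats((g<thr).astype(np.uint8))
    return [(c[i]+[x0,y0],s[i,4],s[i,2:4]) for i in range(1,n) if s[i,4]>=amin]
E
python3 - <<'E'
from h import *
from cell import bot
for n,box in(("top",(328,220,392,276)),("scene",(248,218,318,264))):
    p=cv2.imread(f"pics/{n}0.png");c=bot.calibration(n)
    for b in blobs(p,box): print(n,b,ray(c,*b[0],.037).round(4))
    x0,y0,x1,y1=box
    cv2.imwrite(f"pics/crop_{n}.png",cv2.resize(p[y0-15:y1+15,x0-15:x1+15],None,fx=6,fy=6,interpolation=cv2.INTER_CUBIC))
    # white quad
    m=np.zeros(p.shape[:2],np.uint8);hsv=cv2.cvtColor(p,cv2.COLOR_BGR2HSV)
    mm=((hsv[...,1]<40)&(hsv[...,2]>150)).astype(np.uint8);m[y0-3:y1+3,x0-3:x1+3]=mm[y0-3:y1+3,x0-3:x1+3]
    k=max(cv2.findContours(m,0,2)[0],key=cv2.contourArea);r=cv2.minAreaRect(k);print(r)
    if n=="top":
        q=np.array([ray(c,*a,.026) for a in cv2.boxPoints(r)]);print(q.round(4),q.mean(0))
    # bystanders rough
    
c=bot.calibration("top")
for nm,u,v,z in(("box",288,249,.031),("jar",428,236,.055),("obj",347,190,.044)):print(nm,ray(c,u,v,z).round(3))
E
```

```text
top (array([372.27272727, 240.81818182]), np.int32(110), array([12, 13], dtype=int32)) [ 0.606  -0.0481  0.037 ]
top (array([344.42990654, 245.63551402]), np.int32(107), array([12, 12], dtype=int32)) [0.5945 0.0143 0.037 ]
top (array([361.3495935 , 260.25203252]), np.int32(123), array([20,  9], dtype=int32)) [ 0.5621 -0.0234  0.037 ]
((358.4986877441406, 245.5928497314453), (45.850074768066406, 54.73603057861328), 79.50852966308594)
[[ 0.6357  0.0524  0.026 ]
 [ 0.6599 -0.0702  0.026 ]
 [ 0.557  -0.0881  0.026 ]
 [ 0.5336  0.033   0.026 ]] [ 0.59655846 -0.01822863  0.026     ]
scene (array([284.84042553, 226.38297872]), np.int32(94), array([19,  7], dtype=int32)) [ 0.5705 -0.0207  0.037 ]
scene (array([266.6375, 236.075 ]), np.int32(80), array([11,  9], dtype=int32)) [ 0.6144 -0.0445  0.037 ]
scene (array([294.75      , 239.44047619]), np.int32(84), array([11, 10], dtype=int32)) [0.6023 0.0176 0.037 ]
((280.4159851074219, 240.22280883789062), (62.601463317871094, 37.075775146484375), 6.632514476776123)
box [0.586 0.141 0.031]
jar [ 0.615 -0.169  0.055]
obj [0.72  0.009 0.044]
```

View pics/crop_top.png

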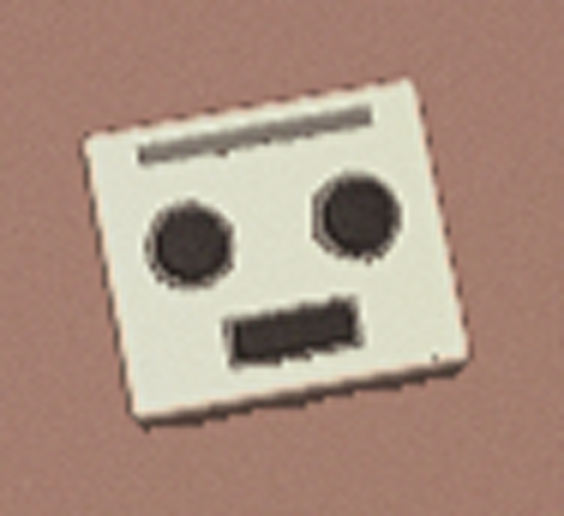

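The crop confirms the choice: a white deck with two round black keys, the bar at the front and the grey strip behind. Before crossing, I'll check where the microscope stands and what tool yaw is needed.

Run:
```python
from h import *
from cell import bot
from scipy.spatial.transform import Rotation as Ro
c=bot.calibration("top");d=np.load("pics/top0.npy")
K=c["intrinsics"];R=cv2.Rodrigues(np.array(c["rvec"]))[0];t=np.array(c["tvec"]).ravel()
v,u=np.mgrid[0:480,0:640];P=np.stack([(u-K[0,2])/K[0,0]*d,(v-K[1,2])/K[1,1]*d,d],-1);W=(P-t)@R
W[d==0]=0
sel=W[185:310,60:205].reshape(-1,3)
for lo,hi in((.05,.1),(.1,.2),(.2,.3),(.3,.45)):
    q=sel[(sel[:,2]>lo)&(sel[:,2]<hi)];print(lo,hi,len(q),q.min(0).round(3),q.max(0).round(3))
bk=W[355:470,0:130].reshape(-1,3);print("books z",np.percentile(bk[:,2],[10,50,90]).round(3))
s=bot.state();M=Ro.from_rotvec(s["tcp_rot"]).as_matrix();print(M.round(3))
y=M[:2,1];print("tool y ang",np.arctan2(y[1],y[0]))
for a,b in (((.606,-.0481),(.5945,.0143)),):
    e=np.subtract(b,a);print("key y ang",np.arctan2(e[1],e[0]),np.hypot(*e))
```

```text
0.05 0.1 140 [0.481 0.367 0.05 ] [0.723 0.649 0.1  ]
0.1 0.2 3597 [0.489 0.358 0.1  ] [0.655 0.491 0.2  ]
0.2 0.3 2586 [0.52  0.381 0.2  ] [0.66  0.453 0.3  ]
0.3 0.45 2232 [0.478 0.397 0.3  ] [0.651 0.448 0.381]
books z [0.001 0.075 0.327]
[[-0.905  0.425 -0.001]
 [ 0.425  0.905 -0.001]
 [ 0.    -0.001 -1.   ]]
tool y ang 1.1320364940074046
key y ang 1.7530462133167504 0.06345084711806454
```

```bash
python3 -m jog '[[100,0.012,-0.045,0.005,0,0,0.0776],[100,0.012,-0.045,0.005,0,0,0.0776],[100,0.012,-0.045,0,0,0,0.0776],[100,0.012,-0.045,0,0,0,0.0776],[100,0.012,-0.045,0,0,0,0.0776],[100,0.012,-0.045,0,0,0,0.0776],[100,0.012,-0.045,0,0,0,0.0776],[100,0.012,-0.045,0,0,0,0.0776]]'
python3 -m jog '[[100,0.03,-0.035,0,0,0,0],[100,0.03,-0.035,0,0,0,0],[100,0.03,-0.035,0,0,0,0],[80,0.03,-0.035,0,0,0,0],[60,0.03,-0.03,0,0,0,0],[55,0.02,-0.02,0,0,0,0],[55,0,0,0,0,0,0],[55,0,0,0,0,0,0]]'
python3 - <<'E'
from cell import bot
import cv2,pickle
s=bot.state();c=bot.calibration("wrist");p,d=bot.capture("wrist")
cv2.imwrite("pics/wrist1.png",p);pickle.dump((s,c,d),open("pics/wrist1.pkl","wb"))
print(s);print(c)
E
```

```text
time: 0.9
tcp_pos: [0.3614, 0.2041, 0.2239]
tcp_rot: [-0.291, 3.128, -0.0]
contact_force: [1.8, 0.3, 0.6]
width: 1.002
time: 1.7
tcp_pos: [0.5313, 0.0155, 0.2234]
tcp_rot: [0.284, -3.128, -0.0]
contact_force: [-0.2, -0.2, 0.1]
width: 0.594
{'time': 1.7, 'qpos': array([-8.32404096e-02,  3.52979185e-01,  1.56140543e+00,  1.31926930e-04,
        1.22830616e+00, -1.83501977e+00]), 'qvel': array([ 0.0233246 , -0.01720192,  0.0222597 ,  0.00012588,  0.00141728,
        0.00366738]), 'joint_efforts': array([ -2.32590303, -70.9676528 , -37.71524549,  -0.21544341,
        -0.09186537,  -0.1877244 ]), 'tcp_pos': array([0.53126964, 0.01552553, 0.22344273]), 'tcp_rot': array([ 2.83734451e-01, -3.12768910e+00, -4.90224298e-04]), 'contact_force': array([-0.21820862, -0.17042824,  0.09136242]), 'ft_torque': array([ 0.05181606,  0.03520951, -0.01704327]), 'width': 0.5939489820358739}
{'intrinsics': array([[408.7713133 ,   0.        , 320.72285382],
       [  0.        , 408.7713133 , 233.84734953],
       [  0.        ,   0.        ,   1.        ]]), 'rvec': array([-1.87844347, -2.25357226, -0.33600962]), 'tvec': array([ 0.08130241, -0.53818445,  0.24903665])}
```

View pics/wrist1.png

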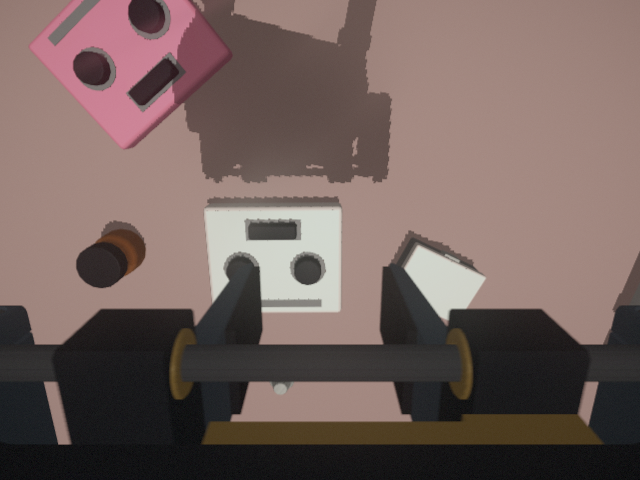

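The wrist view shows the keypad square to the jaws, with the bar at (272,231), keypad's left key at (308,269) and its right key at (240,268) partly hidden by a finger. I'll move over the keys and look again without the occlusion.

```bash
python3 -m jog '[[55,0.035,-0.016,-0.01,0,0,0],[55,0.033,-0.016,-0.01,0,0,0],[55,0,0,0,0,0,0],[55,0,0,0,0,0,0]]'
cat > look.py <<'E'
import sys,pickle
from h import *
from cell import bot
from scipy.spatial.transform import Rotation as Ro
n=sys.argv[1]
s=bot.state();c=bot.calibration("wrist");p,d=bot.capture("wrist")
cv2.imwrite(f"pics/{n}.png",p);pickle.dump((s,c,d),open(f"pics/{n}.pkl","wb"))
M=Ro.from_rotvec(s["tcp_rot"]).as_matrix()
print(s["time"],s["tcp_pos"],"M",M.round(4).tolist(),s["width"],s["contact_force"])
E
python3 look.py wrist2
```

```text
time: 2.15
tcp_pos: [0.5989, -0.0154, 0.2034]
tcp_rot: [0.286, -3.127, -0.001]
contact_force: [-0.7, 0.4, 0.4]
width: 0.552
2.15 [ 0.5988563  -0.0154259   0.20343038] M [[-0.9834, -0.1815, -0.0014], [-0.1815, 0.9834, 0.0003], [0.0013, 0.0006, -1.0]] 0.5516750983104627 [-0.7496186   0.44730939  0.39618799]
```

View pics/wrist2.png

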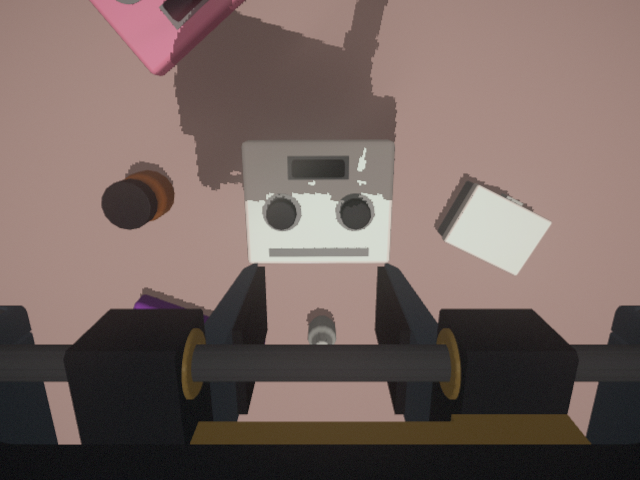

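Both keys are now clear at (281,214) and (356,213), the bar is at (318,168) and the strip at (318,252). The orientation is right.

Run:
```python
from h import *
import pickle
p=cv2.imread("pics/wrist2.png");s,c,d=pickle.load(open("pics/wrist2.pkl","rb"))
cv2.imwrite("pics/crop_w2.png",cv2.resize(p[130:275,235:405],None,fx=4.5,fy=4.5,interpolation=cv2.INTER_NEAREST))
for thr in(45,60):
  for b,z in zip(blobs(p,(250,145,385,240),thr),[.036,.038,.038]): print(thr,b,ray(c,*b[0],z).round(4))
for uv in((281,214),(356,213)): print(d[uv[1]-2:uv[1]+3,uv[0]-2:uv[0]+3].mean())
# point cloud depth of key tops
K=c["intrinsics"];R=cv2.Rodrigues(np.array(c["rvec"]))[0];t=np.array(c["tvec"]).ravel()
v,u=np.mgrid[0:480,0:640];P=np.stack([(u-K[0,2])/K[0,0]*d,(v-K[1,2])/K[1,1]*d,d],-1);W=(P-t)@R
for nm,(x0,y0,x1,y1) in dict(R=(262,193,302,235),L=(336,193,376,235),B=(280,150,356,185)).items():
    q=W[y0:y1,x0:x1].reshape(-1,3);z=q[:,2];m=z>z.max()-.004;print(nm,z.max(),m.sum(),np.median(z[m]),((q[m].max(0)+q[m].min(0))/2).round(4),np.ptp(q[m],0).round(4))
print("deck z",np.median(W[190:200,300:330,2]),"bench",np.median(W[240:260,180:220,2]))
```

```text
60 (array([330.73932584, 168.69662921]), np.int32(445), array([33, 17], dtype=int32)) [ 0.5619 -0.0147  0.036 ]
60 (array([352.62411348, 203.34751773]), np.int32(141), array([29, 15], dtype=int32)) [0.5869 0.0088 0.038 ]
0.34649304
0.3461238
R 0.3750656578703825 8 0.3750656578703825 [ 0.5173 -0.0316  0.3751] [0. 0. 0.]
L 0.3750656578703825 3 0.3750656578703825 [ 0.5173 -0.0316  0.3751] [0. 0. 0.]
B 0.3750656578703825 10 0.3750656578703825 [ 0.5173 -0.0316  0.3751] [0. 0. 0.]
deck z 0.02659413781417637 bench 0.00047963419330464534
```

View pics/crop_w2.png

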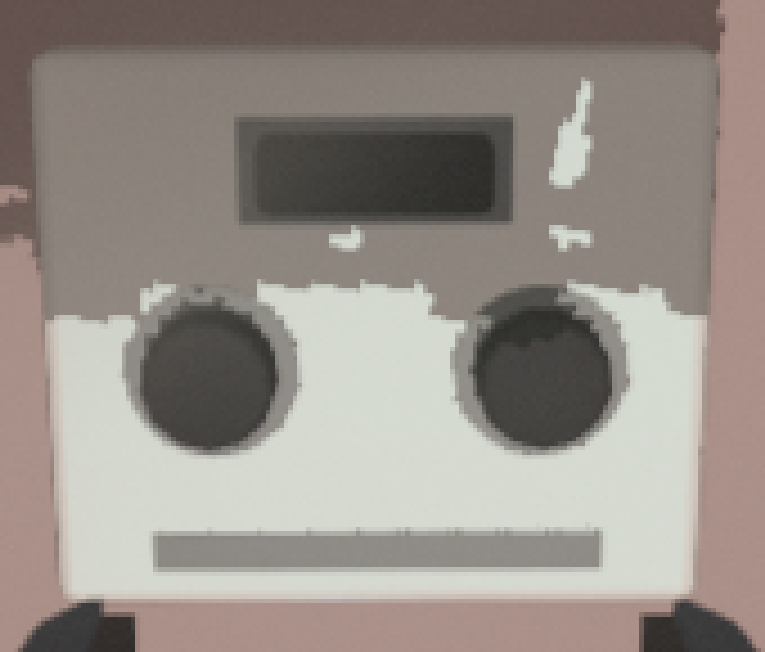

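Run:
```python
from h import *
import pickle
s,c,d=pickle.load(open("pics/wrist2.pkl","rb"))
K=c["intrinsics"];R=cv2.Rodrigues(np.array(c["rvec"]))[0];t=np.array(c["tvec"]).ravel()
v,u=np.mgrid[0:480,0:640];P=np.stack([(u-K[0,2])/K[0,0]*d,(v-K[1,2])/K[1,1]*d,d],-1);W=(P-t)@R
C={}
for nm,(x0,y0,x1,y1) in dict(R=(262,190,304,235),L=(334,190,378,235),B=(280,150,356,185)).items():
    q=W[y0:y1,x0:x1].reshape(-1,3);m=(q[:,2]>.0335)&(q[:,2]<.044);q=q[m]
    uv=np.stack([u[y0:y1,x0:x1].ravel(),v[y0:y1,x0:x1].ravel()],1)[m]
    r=cv2.minAreaRect(q[:,:2].astype(np.float32)*1000)
    C[nm]=q[:,:2].mean(0);print(nm,len(q),np.median(q[:,2]).round(4),q.mean(0).round(4),"rect",r,"pix",uv.mean(0))
e=C["L"]-C["R"];a=np.arctan2(e[1],e[0])-np.pi/2;m=(C["L"]+C["R"])/2
X=np.array([np.cos(a),np.sin(a)]);print("yaw",a,"dist",np.hypot(*e),"mid",m,"bar along X",(C["B"]-m)@X,"lat",(C["B"]-m)@[-X[1],X[0]])
print("origin",m-.006*X)
```

```text
R 697 0.0384 [ 0.6073 -0.0495  0.0383] rect ((607.6988525390625, -49.6234130859375), (25.080944061279297, 25.043134689331055), 23.92178726196289) pix [280.43472023 214.30846485]
L 699 0.0385 [0.5955 0.0128 0.0384] rect ((595.7887573242188, 13.221427917480469), (25.022157669067383, 24.7782039642334), 10.913966178894043) pix [355.16738197 213.95422031]
B 884 0.0365 [ 0.5633 -0.0257  0.0364] rect ((563.515869140625, -25.617536544799805), (13.412904739379883, 44.04432678222656), 10.645159721374512) pix [317.39819005 168.03054299]
yaw 0.18769274892180765 dist 0.06341815978835337 mid [ 0.60137277 -0.01836614] bar along X -0.03874088934878987 lat -7.066620417243149e-05
origin [ 0.59547815 -0.0194857 ]
```

The depth blobs and the colour blobs agree: keys' midpoint ≈ (0.601,-0.018), yaw ≈ 0.187, bar at (0.563,-0.0255). I'll descend over the keys now.

```bash
python3 -m jog '[[55,0.002,-0.0025,-0.03,0,0,0.005],[55,0,0,-0.04,0,0,0],[55,0,0,-0.04,0,0,0],[55,0,0,-0.03,0,0,0],[55,0,0,-0.01,0,0,0],[55,0,0,0,0,0,0]]'; python3 look.py wrist3
```

```text
time: 2.8
tcp_pos: [0.6005, -0.018, 0.0537]
tcp_rot: [0.294, -3.126, -0.001]
contact_force: [-0.1, 0.1, 0.6]
width: 0.549
2.8 [ 0.6004523  -0.01802448  0.05368984] M [[-0.9824, -0.1866, -0.0019], [-0.1866, 0.9824, 0.0003], [0.0018, 0.0006, -1.0]] 0.5494690568973382 [-0.05466915  0.0989603   0.63770795]
```

View pics/wrist3.png

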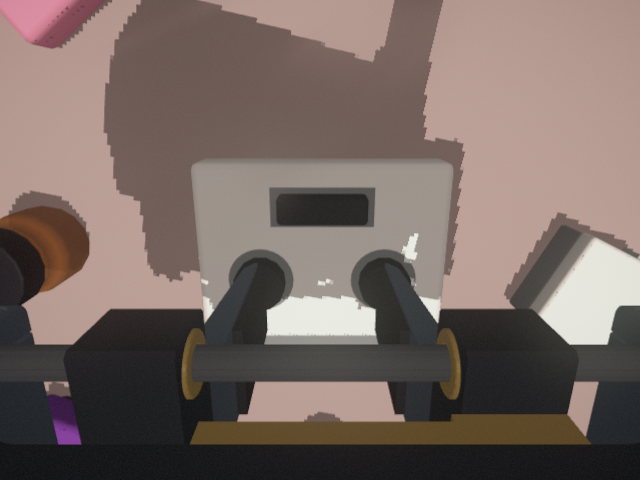

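Both fingertips sit over the keys, at about (257,268) and (388,268) inside the black discs. I'll press slowly and check the force.

```bash
python3 -m jog '[[55,0,0,-0.005,0,0,0],[55,0,0,-0.005,0,0,0],[55,0,0,-0.004,0,0,0],[55,0,0,0,0,0,0]]'; python3 -m jog '[[55,0,0,-0.002,0,0,0],[55,0,0,-0.002,0,0,0],[55,0,0,0,0,0,0]]'
```

```text
time: 3.25
tcp_pos: [0.6013, -0.0187, 0.0397]
tcp_rot: [0.293, -3.127, -0.0]
contact_force: [-0.4, -0.0, -0.2]
width: 0.548
time: 3.55
tcp_pos: [0.6017, -0.0188, 0.0359]
tcp_rot: [-0.293, 3.128, -0.0]
contact_force: [-0.4, 0.3, 3.9]
width: 0.553
```

```bash
python3 -m jog '[[55,0,0,-0.002,0,0,0],[55,0,0,-0.002,0,0,0],[55,0,0,-0.0015,0,0,0],[55,0,0,0,0,0,0]]'; python3 -m jog '[[55,0,0,-0.001,0,0,0],[55,0,0,-0.0005,0,0,0],[55,0,0,0,0,0,0]]'
```

```text
time: 3.95
tcp_pos: [0.6017, -0.0187, 0.0305]
tcp_rot: [-0.293, 3.127, -0.0]
contact_force: [-1.1, -0.7, 7.5]
width: 0.551
time: 4.25
tcp_pos: [0.6018, -0.0187, 0.0301]
tcp_rot: [-0.293, 3.127, -0.0]
contact_force: [-5.4, -1.6, 24.6]
width: 0.551
```

The keys have bottomed (z stops at 0.030, force up to 25 N). I'll ease off slightly and hold.

```bash
python3 -m jog '[[55,0,0,0.0006,0,0,0],[55,0,0,0,0,0,0],[55,0,0,0,0,0,0],[55,0,0,0,0,0,0],[55,0,0,0,0,0,0],[55,0,0,0,0,0,0],[55,0,0,0,0,0,0],[55,0,0,0,0,0,0]]'
for i in 1 2 3; do :; done
python3 -m jog '[[55,0,0,0,0,0,0],[55,0,0,0,0,0,0],[55,0,0,0,0,0,0],[55,0,0,0,0,0,0],[55,0,0,0,0,0,0],[55,0,0,0,0,0,0],[55,0,0,0,0,0,0],[55,0,0,0,0,0,0]]'
python3 -m jog '[[55,0,0,0,0,0,0],[55,0,0,0,0,0,0],[55,0,0,0,0,0,0],[55,0,0,0,0,0,0],[55,0,0,0,0,0,0],[55,0,0,0,0,0,0],[55,0,0,0,0,0,0],[55,0,0,0,0,0,0]]'
python3 -m jog '[[55,0,0,0,0,0,0],[55,0,0,0,0,0,0],[55,0,0,0,0,0,0],[55,0,0,0,0,0,0],[55,0,0,0,0,0,0],[55,0,0,0,0,0,0]]'
```

```text
time: 5.05
tcp_pos: [0.6017, -0.0187, 0.0302]
tcp_rot: [-0.293, 3.127, -0.0]
contact_force: [-2.6, -1.8, 15.3]
width: 0.545
time: 5.85
tcp_pos: [0.6017, -0.0188, 0.0302]
tcp_rot: [-0.293, 3.127, -0.0]
contact_force: [-3.4, 0.4, 15.3]
width: 0.552
time: 6.65
tcp_pos: [0.6017, -0.0188, 0.0301]
tcp_rot: [-0.293, 3.127, -0.0]
contact_force: [-2.9, -0.3, 15.2]
width: 0.551
time: 7.25
tcp_pos: [0.6018, -0.0187, 0.0302]
tcp_rot: [-0.293, 3.127, -0.0]
contact_force: [-3.0, -0.0, 15.4]
width: 0.548
```

They were held at 15 N for more than 3 s. Next I'll release, rise, and close the fingers over the bar's side.

```bash
python3 -m jog '[[55,0,0,0.003,0,0,0],[55,0,0,0.005,0,0,0],[55,0,0,0.012,0,0,0],[55,0,0,0.03,0,0,0],[0,0,0,0.03,0,0,0],[0,0,0,0,0,0,0],[0,0,0,0,0,0,0],[0,0,0,0,0,0,0]]' 10
python3 -m jog '[[0,-0.03,-0.006,0,0,0,0],[0,0,0,0,0,0,0],[0,0,0,0,0,0,0],[0,0,0,0,0,0,0],[0,0,0,0,0,0,0]]'; python3 look.py wrist4
python3 - <<'E'
from h import *
import pickle
s,c,d=pickle.load(open("pics/wrist4.pkl","rb"))
K=c["intrinsics"];R=cv2.Rodrigues(np.array(c["rvec"]))[0];t=np.array(c["tvec"]).ravel()
v,u=np.mgrid[0:480,0:640];P=np.stack([(u-K[0,2])/K[0,0]*d,(v-K[1,2])/K[1,1]*d,d],-1);W=(P-t)@R
m=((W[...,2]>.0335)&(W[...,2]<.044)&(d>0)).astype(np.uint8)
n,l,st,ce=cv2.connectedComponentsWithStats(m)
for i in range(1,n):
    if st[i,4]>150: print(st[i],W[l==i].mean(0).round(4))
E
```

```text
time: 8.05
tcp_pos: [0.6009, -0.0186, 0.1089]
tcp_rot: [0.293, -3.127, -0.0]
contact_force: [0.2, 0.3, -0.1]
width: 0.229
time: 8.55
tcp_pos: [0.572, -0.0246, 0.1093]
tcp_rot: [-0.294, 3.128, -0.0]
contact_force: [-0.5, -0.1, 0.2]
width: 0.006
8.55 [ 0.57204663 -0.02463906  0.10926808] M [[-0.9825, -0.1861, 0.0001], [-0.1861, 0.9825, -0.0], [-0.0, -0.0, -1.0]] 0.00563653744081197 [-0.47177922 -0.05873856  0.24918173]
[ 112    0   61   39 1300] [ 0.4614 -0.1465  0.0365]
[ 289  222   70   23 1509] [ 0.5633 -0.0255  0.0364]
[ 62 245  54  50 396] [ 0.607  -0.1609  0.0389]
[ 255  272   39   37 1101] [ 0.6066 -0.0501  0.0382]
[ 353  272   39   37 1160] [0.595  0.0126 0.0382]
```

View pics/wrist4.png

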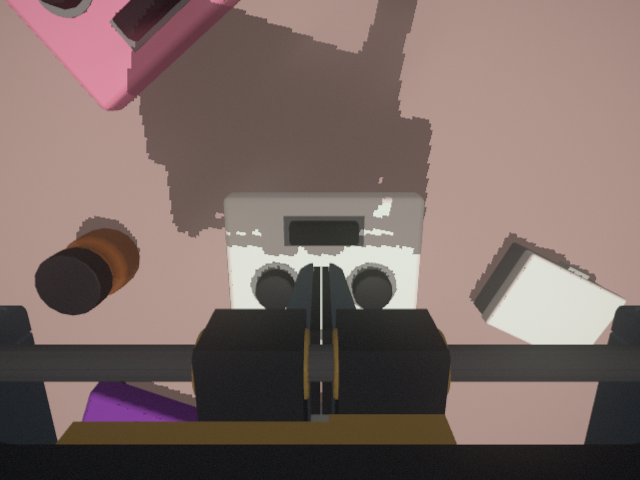

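The keys are up (tops at 38 mm), the keypad hasn't moved, the fingers are shut, and the bar is at (324,233), which is (0.5633,-0.0255). Next I'll press the bar about 3 mm forward of its centre, to keep the 32 mm pads off the keys.

```bash
python3 -m jog '[[0,-0.012,-0.001,-0.02,0,0,0],[0,0,0,-0.03,0,0,0],[0,0,0,-0.016,0,0,0],[0,0,0,-0.004,0,0,0],[0,0,0,0,0,0,0]]';python3 -m jog '[[0,0,0,-0.003,0,0,0],[0,0,0,-0.003,0,0,0],[0,0,0,-0.002,0,0,0],[0,0,0,0,0,0,0]]'
```

```text
time: 9.1
tcp_pos: [0.5596, -0.0257, 0.0392]
tcp_rot: [0.293, -3.127, -0.0]
contact_force: [0.6, -0.1, 0.2]
width: 0.001
time: 9.5
tcp_pos: [0.5601, -0.0258, 0.0318]
tcp_rot: [-0.293, 3.127, -0.0]
contact_force: [1.8, -0.1, 2.6]
width: 0.003
```

```bash
python3 -m jog '[[0,0,0,-0.001,0,0,0],[0,0,0,-0.001,0,0,0],[0,0,0,-0.0006,0,0,0],[0,0,0,0,0,0,0],[0,0,0,0,0,0,0],[0,0,0,0,0,0,0],[0,0,0,0,0,0,0]]'
```

```text
time: 10.2
tcp_pos: [0.5601, -0.0258, 0.0299]
tcp_rot: [-0.293, 3.126, -0.001]
contact_force: [-1.2, 0.5, 17.6]
width: 0.006
```

The bar has bottomed (z 0.030, about 18 N). I'll release and move clear.

```bash
python3 -m jog '[[0,0,0,0.003,0,0,0],[0,0,0,0.006,0,0,0],[0,0,0,0.02,0,0,0],[0,0,0,0.04,0,0,0],[0,0,0,0.04,0,0,0],[0,-0.02,0,0.02,0,0,0],[0,-0.01,0,0,0,0,0],[0,0,0,0,0,0,0]]'; python3 look.py wrist5
python3 - <<'E'
from h import *
import pickle
from cell import bot
s,c,d=pickle.load(open("pics/wrist5.pkl","rb"))
K=c["intrinsics"];R=cv2.Rodrigues(np.array(c["rvec"]))[0];t=np.array(c["tvec"]).ravel()
v,u=np.mgrid[0:480,0:640];P=np.stack([(u-K[0,2])/K[0,0]*d,(v-K[1,2])/K[1,1]*d,d],-1);W=(P-t)@R
m=((W[...,2]>.0335)&(W[...,2]<.044)&(d>0)).astype(np.uint8)
n,l,st,ce=cv2.connectedComponentsWithStats(m)
for i in range(1,n):
    if st[i,4]>150: print(st[i],W[l==i].mean(0).round(4))
p,d=bot.capture("scene");cv2.imwrite("pics/scene5.png",p)
E
```

```text
time: 11.0
tcp_pos: [0.5279, -0.0256, 0.1578]
tcp_rot: [0.293, -3.127, -0.0]
contact_force: [-0.5, 1.1, 0.5]
width: 0.006
11.0 [ 0.52789196 -0.02557695  0.157821  ] M [[-0.9826, -0.1858, -0.0012], [-0.1858, 0.9826, 0.0001], [0.0012, 0.0004, -1.0]] 0.005986677004324688 [-0.47149489  1.07908121  0.54045746]
[ 147    0   42   31 1080] [ 0.4068 -0.1485  0.0384]
[  79   54   42   41 1314] [ 0.4516 -0.191   0.0383]
[ 146   63   59   57 1413] [ 0.4531 -0.1411  0.0364]
[285 260  57  18 436] [ 0.5621 -0.0321  0.0361]
[101 279  42  35 251] [ 0.6053 -0.1627  0.0388]
[260 300  27   9 186] [ 0.5982 -0.0514  0.0372]
```

View pics/wrist5.png

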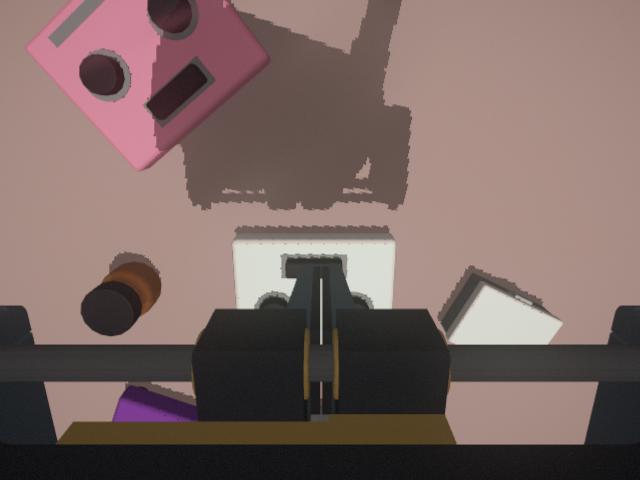

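View pics/scene5.png

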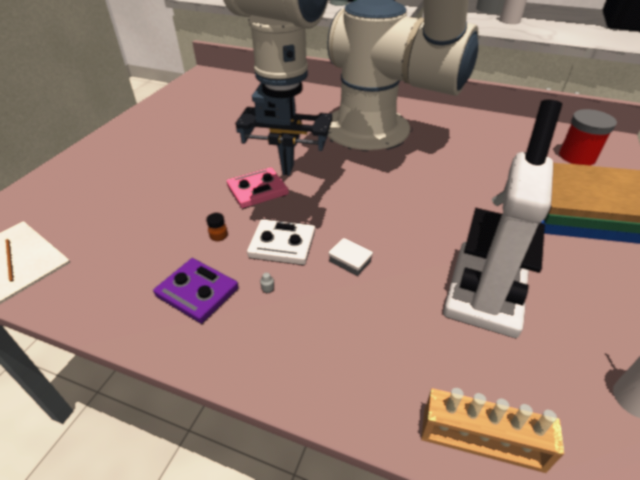

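The wrist view shows the bar up at (314,268), with the fingers partly hiding the keys. In the scene view the keypad (282,241), slide box (351,255), jar (217,227) and objective (267,283) are where they started, and the arm is clear. I'm handing in.

```bash
python3 -c "
from cell import bot
bot.close_job()"
```

```text
the job is handed in; nothing more can be done
```

I pressed the white keypad's two round keys down together, one fingertip on each. They bottomed with the tips at z 0.030 and were held for about 3 s at 15 N in total, with a short peak of 25 N. After letting both up, I pressed the confirm bar to its stop with the shut fingers (z 0.030, about 18 N), let it come up, moved clear and handed in at about 11 s. The hand-in reports no verdict.

- **Between the presses:** both key tops measured 38 mm (up), and the keypad was within about 1 mm of its first measured position.
- **After the bar press:** the bar top measured 36 mm (up). In the scene picture the keypad, slide box, jar and objective looked unmoved, and the tool was clear with no real contact force.
- **Not fully checked:** the fingers hid most of the round keys in the last wrist view. That they were up at the end, and stayed up during the bar press, rests on the pad geometry, the scene picture and the earlier measurement. The partial patches of the keys and bar in that view gave shifted centroids, which I did not use.

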